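# Load a filter cartridge into the turret wheel

### The job

The filter wheel's one empty pocket is out of sight down inside its white housing. Rub the wheel round gently with a fingertip on its exposed rim until the yellow-framed pocket stands straight up at the top and let go of it; then push the green cartridge from the rack gently into that pocket until it is fully home, and leave it there with the pocket still at the top. Do not press hard on the wheel, and leave the other cartridges and everything else where they are.

Things in the scene. Friction and masses are not known exactly. Their poses are not given: they have to be found in the camera images.
- turret: white open-topped housing fixed to the table, base 190 (x) x 96 (y) mm, holding the wheel upright. Origin: centre of its underside, z up. The axle lies along its y, 92 mm above the origin. End walls (x = +-85 mm) 90 mm high, side walls (y = +-33 mm) 110 mm high; the top of the wheel, nominally 162 mm above the origin, stands out between them.
- carriage: the sprung axle that carries the wheel; origin on the axle, midway along it. It rests on an upper stop and sinks up to 7 mm straight down when the rim is pressed: it gives from about 4 N and then by 1 mm per 3.5 N. The wheel counts as part of it. More than 15 N from the fingers on the wheel is too hard.
- wheel (a joint): black filter wheel, 140 mm diameter, 36 mm wide, 0.4 kg, balanced; turns endlessly either way with slight drag (0.012 N m), so it hardly coasts. The rim runs up to 3.5 mm out of true. Value in rad: 0 (or whole turns) = pocket straight up; growing values carry the top of the rim towards the turret's +x. Starts with the pocket in the lower half (2.0 to 4.3).
- pocket (a point): centre of the mouth of the wheel's one empty pocket, framed in yellow, on the rim 70 mm from the axle. z points outward (up when the pocket is at the top), y along the axle. Mouth 15 mm (x) by 30 mm (y); the pocket is 30 mm deep to a flat floor, so a seated cartridge's underside is 30 mm below this point and 50 mm of it stands out.
- rack: fixed aluminium block 150 (x) x 66 (y) x 30 mm with three pockets 20 mm deep in a row along its x, 46 mm apart, the middle one at its centre. Origin: centre of its underside. A cartridge in it has its underside 10 mm above the table, its top 90 mm above the table.
- green_cartridge: a filter cartridge standing upright in the rack: black, green grip band round its top 14 mm and green window. 12 (its x) x 26 (its y) x 80 mm tall, about 60 g; the lowest 6 mm is a rounded nose 22 mm long. Origin: centre of its underside, z up. The one to load; its place in the rack varies. Over 20 N on the wheel is too hard.
- orange_cartridge: a filter cartridge standing upright in the rack: black, orange grip band round its top 14 mm and orange window. 12 (its x) x 26 (its y) x 80 mm tall, about 60 g; the lowest 6 mm is a rounded nose 22 mm long. Origin: centre of its underside, z up. Leave alone.
- blue_cartridge: a filter cartridge standing upright in the rack: black, blue grip band round its top 14 mm and blue window. 12 (its x) x 26 (its y) x 80 mm tall, about 60 g; the lowest 6 mm is a rounded nose 22 mm long. Origin: centre of its underside, z up. Leave alone.
- solvent_bottle: closed bottle 60 mm diameter, 150 mm tall; origin at the centre of its underside. Bystander.
- loupe: small black eyepiece loupe 38 mm diameter, 34 mm tall; origin under its centre. Bystander.
- screwdriver: screwdriver with a red handle lying on the table. Bystander.
- dish: white dish 90 mm diameter, 22 mm tall; origin under its centre. Bystander.
- retaining_ring: brass ring 56 mm diameter, 8 mm tall; origin under its centre. Bystander.

How it is judged:
On the way, in this order (a step that is already met when the one before it is completed fails the run):
1. the wheel is turned until the empty pocket stands at the top (within 0.12 rad) and stays there with the fingers off the wheel (angle between pocket's own z axis and vertical below 0.12 rad and contact force between the fingers and carriage below 0.1 N), for 0.3 s.
2. the green cartridge is home in the pocket (z of green_cartridge in the frame of pocket below -0.026 m and x of green_cartridge in the frame of pocket between -0.004 and 0.004 m and y of green_cartridge in the frame of pocket between -0.005 and 0.005 m and angle between the z axis of green_cartridge and the z axis of pocket, either way round below 0.15 rad), for 0.2 s.
At the end, for the whole second after the job is handed in: The pocket is at the top (within 0.12 rad) and the green cartridge stands in it at rest and released, home to within 4 mm of the pocket floor, straight in it within 0.15 rad (all of step 2 and angle between pocket's own z axis and vertical below 0.12 rad and linear speed of green_cartridge below 0.02 m/s); the robot touches nothing.
It fails at once if the fingers press the wheel with more than 15 N (contact force between the fingers and carriage above 15 N).
It fails at once if the green cartridge is forced against the wheel with more than 20 N (contact force between green_cartridge and carriage above 20 N).
It fails at once if another cartridge or a bystander is moved more than 25 mm (distance of any of orange_cartridge, blue_cartridge, solvent_bottle, loupe, screwdriver, dish, retaining_ring from where it was at the start of the episode above 0.025 m).
It also fails if it takes over 72 s, if anything falls off the work surface, if the arm or the gripper's body presses on something with over 40 N, if the wrist force passes 120 N, or if a joint passes its speed limit or range.

### The arm

A 6-joint arm with a two-finger parallel gripper is mounted at the origin on the work surface. World frame = base frame: x ahead of the robot, y to its left, z up, the work surface at z = 0. Lengths are in m, angles in rad, forces in N, time in s.
With the tool pointing down it reaches from about 0.275 to 0.75 m from the base axis. Payload 10.2 kg.
Tool frame: the origin (TCP) lies on the mounting face of the last link; the fingertips stand 173 mm ahead of it and the grasp point (between the pads) lies 155 mm ahead of it; z points along the fingers, y is the line along which they close (so a half turn about z gives the same grasp; the last joint's range is limited). The gripper opens to 85 mm and grips with 20 to 120 N. Pads are 22 mm wide; open, the fingers measure 114 mm over their backs; the gripper's body (76 mm by 85 mm) begins 54 mm behind the grasp point. The pads swing forward as they close: fully open they stand 13 mm farther back than shut.
Start: joints at [1.005, 0.313, 1.498, -0, 1.331, -0.223], TCP at [0.176, 0.494, 0.405] pointing down, gripper open.
Joint ranges: [-2.94, 2.94], [-0.97, 2.17], [0.19, 2.56], [-1.23, 4.37], [0.02, 3.11], [-2.88, 2.88]. Speed limits (rad/s): [2.39, 2.39, 3.01, 3.14, 3.14, 3.14].

### API

Orientations are given as a 3x3 rotation matrix whose columns are the frame's x, y, z axes.
In Python, from cell import status, camera, camera_model, workorder gives the robot as it stands. The module is installed in compiled form; this text tells all that it offers.
- The arm moves only by the tool send_rows, never from a script. Its argument "steps" is a list of rows, each a list of 7 numbers: the turn, a rotation vector about the tool's x, y, z in rad, then the shift along the tool's x, y, z in m, then the gripper command: -1 is fully open, 1 is shut, values between are in proportion. In form: [[ax, ay, az, x, y, z, fingers], ...]. A call has 1 to 10 rows; each row shifts and turns the commanded pose from where the row before left it, along the tool's axes as they then stand; what a row does not reach is not made up. A row lasts 1/10 s, in which the tool goes at most 50 mm and 8.59 degrees, less where a joint would pass 70% of its speed; a pose out of reach is approached as far as the arm can. A call is refused whole if a number of a shift passes 0.05 or a number of a turn 0.15, either way. A call with a gripper value outside its range is refused whole. The fingers move at their own pace and stop on an object; "force" is the grip in N (left out, the last holds). Time passes only in rows, so rows that do not move let the fingers close. It gives the time, the measured TCP pose, the force, the opening and the grip force at its end, in the units of the state.
- status.sense(): the state, without advancing time (a new reading comes with each control period).
- camera(name): name is "side" or "top" or "wrist"; returns the picture (400x640x3 uint8, red, green, blue); there is no depth.
- camera_model(name): a dict with "K" (3x3 intrinsics, pixels), "extrinsics" (4x4, takes a point from camera to world coordinates); the wrist camera has in their place "hand_eye" (4x4, takes a point from camera to tool coordinates, whose origin is the TCP and whose axes are the flange's). Camera axes: x right, y up, looking along -z (the intrinsics and any distortion apply to the point x, -y, -z); pixel columns grow to the right and rows downward; lengths in m; the calibration is good to about 2 mm. A picture is of the moment at which its call begins: read the wrist's pose just before it. camera_model takes no time and is no camera call.
- workorder.hand_in(): hands the job in; it is judged then, once.
The state is a dict: "time_s": time; "joint_positions": joint angles; "qd": joint speeds; "effort": joint torques, N m; "eef_pos": TCP position; "tcp_rot": TCP orientation; "force": force on the tool from outside, world axes, zero at the start; "wrist_torque": the same for the moment, N m; "gripper_width": finger opening in m; "grasp_force": force on a finger pad.
Only numpy, scipy, OpenCV 4.12 (cv2) and the standard library are available. Lean on these libraries where they do the work, as an engineer would, in place of code of your own. Each camera call takes 0.05 s, during which the arm holds its last target. There are 200 camera calls.

## Working session

There is one attempt and no reset: what is moved stays moved. The work goes in short steps, Python scripts to look and compute and a tool call to move; the robot and the scene stay as the last step left them, time stands still between calls to the robot, and variables do not carry over. Pictures are saved under pics/ and viewed, at most 12 in all, crops included, and the job is handed in when it is done.

Besides the shell and the picture viewer there is one more tool, called after ">>>" as a command line: name --pt "numbers of a row" for each row, then --argument value for the rest. send_rows: Moves the arm, as the interface text tells. Its arguments: {"type":"object","properties":{"steps":{"type":"array"},"force":{"type":"number"}},"required":["steps"]}

```bash
mkdir -p pics
cat > h.py <<'E'
import numpy as np, cv2
from cell import status, camera, camera_model, workorder
def save(img,n): cv2.imwrite('pics/'+n,cv2.cvtColor(img,cv2.COLOR_RGB2BGR))
def ext(name,s=None):
    m=camera_model(name)
    if 'extrinsics' in m: return np.array(m['K']),np.array(m['extrinsics'])
    s=s or status.sense(); T=np.eye(4); T[:3,:3]=s['tcp_rot']; T[:3,3]=s['eef_pos']
    return np.array(m['K']),T@np.array(m['hand_eye'])
def ray(name,uv,s=None):
    K,E=ext(name,s); m=camera_model(name); D=m.get('distortion',m.get('dist'))
    p=cv2.undistortPoints(np.array([[uv]],float),K,None if D is None else np.array(D,float))[0,0]
    d=E[:3,:3]@np.array([p[0],-p[1],-1]); return E[:3,3],d/np.linalg.norm(d)
def onz(name,uv,z,s=None):
    o,d=ray(name,uv,s); return o+d*(z-o[2])/d[2]
def proj(name,P,s=None):
    K,E=ext(name,s); q=np.linalg.inv(E)@np.append(P,1); q=K@[q[0],-q[1],-q[2]]; return q[:2]/q[2]
def tri(a,ua,b,ub):
    o1,d1=ray(a,ua);o2,d2=ray(b,ub)
    t=np.linalg.lstsq(np.c_[d1,-d2],o2-o1,rcond=None)[0]
    p,q=o1+d1*t[0],o2+d2*t[1]; return (p+q)/2,np.linalg.norm(p-q)
E
python3 - <<'E'
from h import *
for n in ('top','side'):
    m=camera_model(n); print(n,{k:np.round(v,3).tolist() if not isinstance(v,str) else v for k,v in m.items()})
    save(camera(n),n+'0.png')
print(np.round(camera_model('wrist')['hand_eye'],3).tolist()); print(status.sense())
E
```

```text
top {'K': [[362.734, 0.0, 319.018], [0.0, 362.734, 200.681], [0.0, 0.0, 1.0]], 'extrinsics': [[0.012, 0.989, -0.148, 0.402], [-1.0, 0.011, -0.01, -0.029], [-0.009, 0.148, 0.989, 1.216], [0.0, 0.0, 0.0, 1.0]]}
side {'K': [[465.186, 0.0, 313.32], [0.0, 465.186, 209.432], [0.0, 0.0, 1.0]], 'extrinsics': [[-0.911, 0.29, -0.295, 0.183], [-0.413, -0.624, 0.664, 0.856], [0.009, 0.726, 0.688, 1.007], [0.0, 0.0, 0.0, 1.0]]}
[[-0.001, 0.95, 0.313, 0.079], [1.0, 0.001, 0.001, 0.001], [0.001, 0.313, -0.95, 0.03], [0.0, 0.0, 0.0, 1.0]]
{'time_s': 0.1, 'joint_positions': array([ 1.00459365e+00,  3.13369986e-01,  1.49833098e+00, -1.45188922e-05,
        1.33099888e+00, -2.23389204e-01]), 'qd': array([-0.00182173, -0.00114902, -0.00074719, -0.00121842, -0.00012145,
       -0.00149399]), 'effort': array([ 3.13662931e-03, -4.12898326e+01, -2.60141230e+01, -1.53495021e-04,
        3.01318483e-03,  1.03193537e-05]), 'eef_pos': array([0.17646224, 0.49442148, 0.40421585]), 'tcp_rot': array([[-9.41813773e-01,  3.36134614e-01, -5.82032009e-04],
       [ 3.36135038e-01,  9.41813330e-01, -9.41977105e-04],
       [ 2.31534394e-04, -1.08280836e-03, -9.99999387e-01]]), 'force': array([ 0.84385104, -0.2301295 ,  0.16062619]), 'wrist_torque': array([ 0.03517044, -0.00679278,  0.00504277]), 'grasp_force': 0.0, 'gripper_width': 0.08553961076134993}
```

View pics/top0.png

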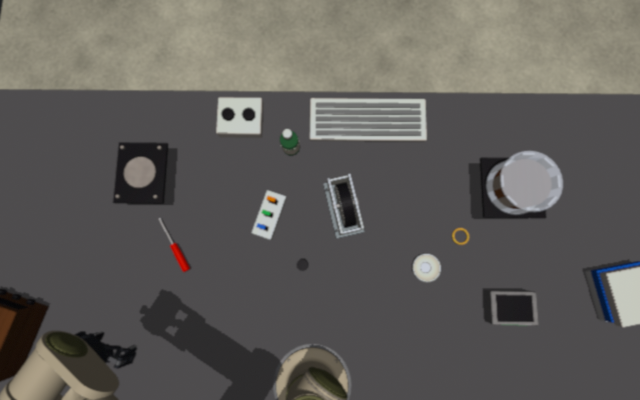

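View pics/side0.png

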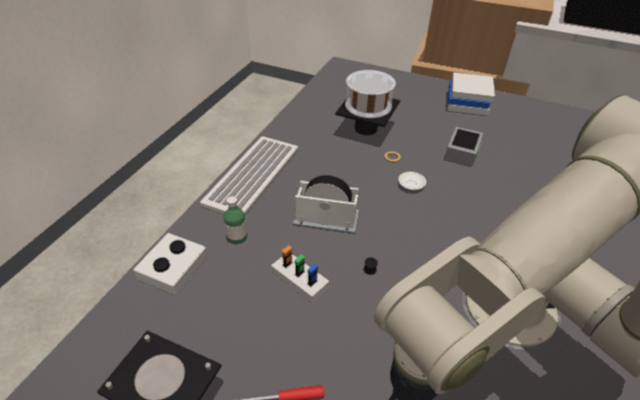

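The top view shows the turret at about (344,205) and the rack at (268,214), with the green cartridge in the middle at (267,213). The side view shows green at (300,265) and the wheel top at (328,180). The pocket can't be seen.

Run:
```python
from h import *
print('rack',onz('top',(268,214),.03),'turret',onz('top',(344,205),.1))
print('green',onz('top',(267,213),.09),onz('side',(300,258),.09))
for n,p in (('orange',(271,199)),('blue',(262,227))): print(n,onz('top',p,.09))
# turret wall ends (top z .11)
for p in ((328,178),(351,174),(363,230),(338,236)): print(p,onz('top',p,.1))
print('loupe',onz('top',(303,265),.03),'bottle',onz('top',(288,134),.15))
```

```text
rack [0.53348533 0.15131208 0.03      ] turret [ 0.5565085  -0.09458204  0.1       ]
green [0.52993964 0.14544403 0.09      ] [0.53206786 0.15148643 0.09      ]
orange [0.57437174 0.13434003 0.09      ]
blue [0.48597194 0.15953696 0.09      ]
(328, 178) [ 0.64153629 -0.04417827  0.1       ]
(351, 174) [ 0.65513437 -0.11635912  0.1       ]
(363, 230) [ 0.47965976 -0.15306799  0.1       ]
(338, 236) [ 0.46037693 -0.07641169  0.1       ]
loupe [0.3695584  0.03288983 0.03      ] bottle [0.76689516 0.08004486 0.15      ]
```

>>> send_rows --pt "0 0 0 -0.045 -0.0207 0 -1" --pt "0 0 0 -0.045 -0.0207 0 -1" --pt "0 0 0 -0.045 -0.0207 0 -1" --pt "0 0 0 -0.045 -0.0207 0 -1" --pt "0 0 0 -0.045 -0.0207 0 -1" --pt "0 0 0 -0.045 -0.0207 0 -1" --pt "0 0 0 -0.045 -0.0207 0 -1" --pt "0 0 0 -0.045 -0.0207 0 -1" --pt "0 0 0 -0.045 -0.0207 0 -1" --pt "0 0 0 -0.045 -0.0207 0 -1"

```text
time_s: 1.1
eef_pos: [0.5319, 0.1465, 0.4045]
tcp_rot: [[-0.942, 0.336, -0.0], [0.336, 0.942, 0.0], [0.0, -0.0, -1.0]]
force: [0.6, 1.1, 0.1]
gripper_width: 0.0856
grasp_force: 0.0
```

>>> send_rows --pt "0 0 0 0 0 0 -1" --pt "0 0 0 0 0 0 -1"

```text
time_s: 1.3
eef_pos: [0.5311, 0.1476, 0.404]
tcp_rot: [[-0.941, 0.338, -0.001], [0.338, 0.941, 0.0], [0.001, -0.0, -1.0]]
force: [-0.7, 0.4, -1.0]
gripper_width: 0.0853
grasp_force: 0.0
```

Run:
```python
from h import *
s=status.sense(); im=camera('wrist'); save(im,'w1.png'); np.savez('w1.npz',im=im,p=s['eef_pos'],R=s['tcp_rot']); print(s['eef_pos'],s['tcp_rot'],s['time_s'])
```

```text
[0.53109194 0.14757488 0.40399274] [[-9.41234049e-01  3.37751943e-01 -1.44531294e-03]
 [ 3.37752182e-01  9.41235070e-01  8.28531752e-05]
 [ 1.38836304e-03 -4.10173369e-04 -9.99998952e-01]] 1.3
```

View pics/w1.png

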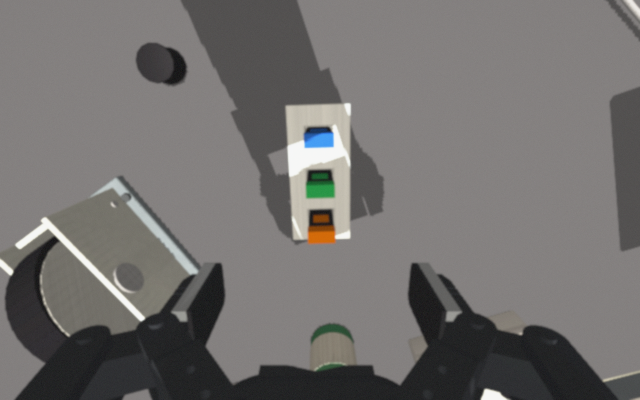

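The wrist view shows the green cartridge's bright top face near (320,189). Blue is at (319,138), orange at (321,234), and the turret is at the lower left.

Run:
```python
from h import *
d=np.load('w1.npz'); im=d['im']; s={'eef_pos':d['p'],'tcp_rot':d['R']}
hsv=cv2.cvtColor(im,cv2.COLOR_RGB2HSV)
P={}
for n,(a,b) in dict(green=(55,85),orange=(8,20),blue=(100,125)).items():
    m=cv2.inRange(hsv,(a,150,110),(b,255,255)); m[:100]=0; m[250:]=0
    c=max(cv2.findContours(m,0,2)[0],key=cv2.contourArea); r=cv2.minAreaRect(c)
    q=[onz('wrist',p,.09,s) for p in cv2.boxPoints(r)]; P[n]=onz('wrist',r[0],.09,s)
    print(n,np.round(r[0],1),np.round(P[n],4),[round(float(np.linalg.norm(q[i]-q[i-1])),4) for i in (1,2)])
v=P['orange']-P['blue']; print(np.degrees(np.arctan2(v[1],v[0])),np.linalg.norm(v))
```

```text
green [320. 190.] [0.5342 0.1504 0.09  ] [0.0238, 0.0115]
orange [320.9 234.5] [0.5764 0.1363 0.09  ] [0.0253, 0.0171]
blue [318.5 139. ] [0.49   0.1647 0.09  ] [0.0235, 0.0121]
-18.215611870348656 0.0909321666896006
```

>>> send_rows --pt "0 0 0 -0.019 -0.045 0 -1" --pt "0 0 0 -0.019 -0.045 0 -1" --pt "0 0 0 -0.019 -0.045 0 -1" --pt "0 0 0 -0.019 -0.045 0 -1" --pt "0 0 0 -0.019 -0.045 0 1" --pt "0 0 -0.11 0 0 0 1" --pt "0 0 -0.11 0 0 0 1" --pt "0 0 -0.11 0 0 0 1" --pt "0 0 -0.11 0 0 0 1" --pt "0 0 -0.1 0 0 0 1" --force 40

```text
time_s: 2.35
eef_pos: [0.5443, -0.094, 0.4049]
tcp_rot: [[-0.979, -0.202, 0.0], [-0.202, 0.979, 0.0], [-0.0, 0.0, -1.0]]
force: [0.3, -0.5, -0.4]
gripper_width: 0.0001
grasp_force: 0.0
```

>>> send_rows --pt "0 0 0 0 0 0 1" --pt "0 0 0 0 0 0 1"

```text
time_s: 2.55
eef_pos: [0.5444, -0.0946, 0.4048]
tcp_rot: [[-0.981, -0.195, 0.0], [-0.195, 0.981, 0.0], [-0.0, 0.0, -1.0]]
force: [-0.7, 0.1, 0.4]
gripper_width: -0.0001
grasp_force: 0.0
```

Run:
```python
from h import *
s=status.sense(); im=camera('wrist'); save(im,'w2.png'); np.savez('w2.npz',im=im,p=s['eef_pos'],R=s['tcp_rot']); print(s['eef_pos'],s['tcp_rot'],s['force'],s['joint_positions'])
```

```text
[ 0.54442526 -0.09463811  0.40483489] [[-9.80883273e-01 -1.94597019e-01  7.12445919e-05]
 [-1.94597015e-01  9.80883274e-01  6.16206041e-05]
 [-8.18738144e-05  4.65786349e-05 -9.99999996e-01]] [-0.72025126  0.07073555  0.39848898] [-3.84173287e-01  3.73786988e-01  1.41267231e+00  8.58197796e-05
  1.35509040e+00 -2.15083458e+00]
```

View pics/w2.png

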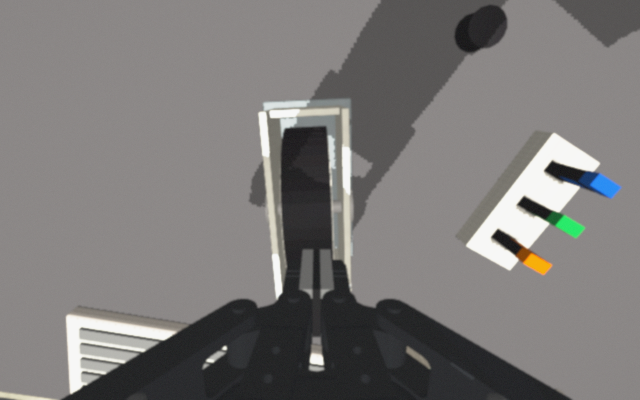

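The wrist view shows the turret base's near edge from (265,103) to (350,99), with the side walls running downward to about (277,290) and (350,265). The wheel rim fills columns 282-331, with no yellow visible.

Run:
```python
from h import *
d=np.load('w2.npz'); im=d['im']; s={'eef_pos':d['p'],'tcp_rot':d['R']}
g=cv2.cvtColor(im,cv2.COLOR_RGB2GRAY)
for r in (130,160,190,220,240):
    m=(g[r,240:370]>165).astype(int); e=np.flatnonzero(np.diff(np.r_[0,m,0]))+240; print(r,e)
for c in (275,285,295,305,315,325,335,345): print(c,g[90:130,c].tolist())
A,B=[onz('wrist',p,.006,s) for p in ((264,103),(351,99))]; print('base near',A,B,np.linalg.norm(A-B))
A,B=[onz('top',p,.006) for p in ((338,236),(363,232))]; print(A,B)
```

```text
130 [260 268 281 284 342 349]
160 [264 270 330 336 342 351]
190 [267 273 343 351]
220 [269 276 344 351]
240 [271 277 344 351]
275 [138, 140, 138, 138, 137, 137, 137, 138, 138, 135, 137, 164, 205, 222, 223, 225, 221, 209, 176, 172, 231, 246, 247, 247, 247, 247, 247, 234, 158, 115, 113, 114, 113, 112, 114, 114, 115, 114, 114, 113]
285 [136, 137, 137, 139, 139, 136, 137, 137, 136, 139, 147, 177, 210, 223, 224, 225, 221, 198, 162, 186, 239, 247, 247, 247, 247, 247, 244, 211, 186, 210, 223, 225, 226, 226, 226, 224, 220, 193, 134, 82]
295 [138, 138, 138, 137, 138, 139, 138, 137, 136, 137, 162, 202, 220, 224, 224, 220, 209, 174, 172, 229, 246, 247, 247, 247, 246, 243, 223, 197, 213, 219, 219, 219, 214, 193, 157, 136, 119, 88, 53, 34]
305 [139, 137, 138, 138, 138, 138, 138, 136, 137, 142, 166, 200, 218, 219, 217, 214, 189, 149, 141, 175, 202, 212, 212, 212, 209, 191, 159, 138, 134, 136, 135, 135, 136, 134, 136, 129, 111, 71, 39, 33]
315 [110, 100, 96, 97, 93, 92, 88, 87, 89, 105, 121, 131, 133, 134, 132, 132, 132, 138, 162, 195, 208, 210, 208, 208, 198, 173, 140, 135, 135, 136, 135, 135, 135, 133, 133, 120, 95, 61, 42, 41]
325 [85, 87, 87, 87, 88, 87, 87, 89, 93, 109, 127, 134, 135, 134, 134, 132, 131, 137, 167, 197, 208, 209, 208, 206, 192, 162, 138, 134, 133, 135, 134, 135, 135, 134, 131, 116, 84, 60, 50, 45]
335 [87, 87, 87, 87, 87, 87, 87, 88, 101, 120, 131, 135, 135, 136, 133, 130, 131, 155, 188, 205, 210, 208, 207, 198, 170, 133, 123, 124, 125, 123, 123, 125, 125, 124, 124, 124, 126, 126, 127, 124]
345 [88, 86, 86, 87, 86, 86, 87, 93, 107, 125, 132, 135, 135, 133, 133, 133, 133, 138, 165, 193, 205, 206, 207, 208, 207, 206, 206, 207, 208, 208, 207, 208, 207, 207, 206, 205, 204, 204, 203, 204]
base near [ 0.48446211 -0.16513705  0.006     ] [ 0.46191068 -0.07238631  0.006     ] 0.09545295623195295
[ 0.4652987  -0.08043193  0.006     ] [ 0.47955652 -0.16350694  0.006     ]
```

Run:
```python
from h import *
c=camera('top')[160:250,310:380]; save(cv2.resize(c,None,fx=6,fy=6,interpolation=2),'t1.png')
```

```text
(no output)
```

View pics/t1.png

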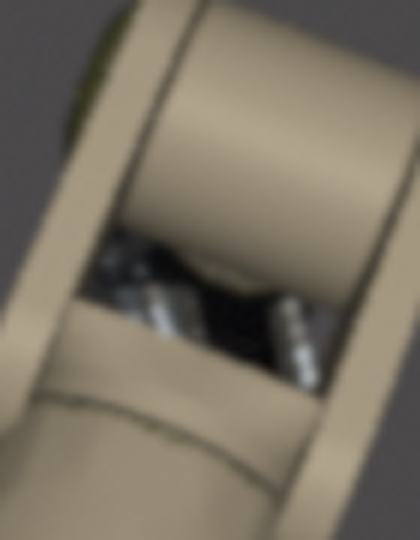

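The arm hides the turret in the top view, so I'll use the wrist image.

Run:
```python
from h import *
d=np.load('w2.npz'); s={'eef_pos':d['p'],'tcp_rot':d['R']}
L=np.array([onz('wrist',p,.11,s) for p in ((264,130),(267,160),(270,190),(272.5,220),(274,240))])
R=np.array([onz('wrist',p,.11,s) for p in ((346,130),(346.7,160),(347,190),(347.5,220),(347.5,240))])
for W in (L,R):
    v=np.polyfit(W[:,0],W[:,1],1); print(np.degrees(np.arctan(v[0])),W[0],W[-1])
vl=np.polyfit(L[:,0],L[:,1],1);vr=np.polyfit(R[:,0],R[:,1],1)
a=np.arctan((vl[0]+vr[0])/2);u=np.array([np.cos(a),np.sin(a)]);n=np.array([-u[1],u[0]])
l=np.mean(L[:,:2]@n);r=np.mean(R[:,:2]@n);print('ang',np.degrees(a),'sep',r-l,'mid n',(l+r)/2)
b=[onz('wrist',p,.006,s)[:2]@u for p in ((275,101),(295,100.3),(315,99.3),(335,98.5))];print('base edge u',b)
w=[onz('wrist',(c,rr),.09,s)[:2]@u for c,rr in ((285,109),(305,109),(325,108),(285,117),(305,116),(325,115))];print('endwall u',w)
E0=np.mean(b)+.095; C=E0*u+(l+r)/2*n; print('centre',C)
t=s['tcp_rot'][:2,0]; print('tool x ang',np.degrees(np.arctan2(-t[1],-t[0])))
```

```text
13.58305104486463 [ 0.50010691 -0.14656697  0.11      ] [ 0.59488626 -0.12370274  0.11      ]
13.624896102033041 [ 0.48727428 -0.08152769  0.11      ] [ 0.58200575 -0.05857577  0.11      ]
ang 13.603975422372962 sep 0.06621512715548597 mid n -0.22681834691757102
base edge u [np.float64(0.4304554334417748), np.float64(0.4306619225620823), np.float64(0.4305557747176742), np.float64(0.4306578178124665)]
endwall u [np.float64(0.43667693104128175), np.float64(0.437404856491121), np.float64(0.4373147444887275), np.float64(0.4432658853449772), np.float64(0.4431691338522533), np.float64(0.44307257872814826)]
centre [ 0.56418719 -0.09683281]
tool x ang 11.221183322579394
```

>>> send_rows --pt "0 0 -0.042 0 0 0 1" --pt "0 0 0 0.0113 -0.0068 0.025 1" --pt "0 0 0 0 0 0.028 1" --pt "0 0 0 0 0 0.01 1" --pt "0 0 0 0 0 0 1"

```text
time_s: 3.15
eef_pos: [0.5352, -0.1047, 0.3409]
tcp_rot: [[-0.972, -0.236, -0.002], [-0.236, 0.972, 0.001], [0.002, 0.001, -1.0]]
force: [-0.2, -0.2, -0.4]
gripper_width: 0.0001
grasp_force: 0.0
```

>>> send_rows --pt "0 0 0 0 0 0.002 1" --pt "0 0 0 0 0 0.002 1" --pt "0 0 0 0 0 0.001 1" --pt "0 0 0 0 0 0 1"

```text
time_s: 3.55
eef_pos: [0.5352, -0.1048, 0.337]
tcp_rot: [[-0.972, -0.237, 0.001], [-0.237, 0.972, -0.0], [-0.0, -0.0, -1.0]]
force: [0.9, -0.7, 0.4]
gripper_width: 0.0001
grasp_force: 0.0
```

>>> send_rows --pt "0 0 0 0 0 0.001 1" --pt "0 0 0 0 0 0.001 1"

```text
time_s: 3.75
eef_pos: [0.5352, -0.1049, 0.3348]
tcp_rot: [[-0.972, -0.237, 0.0], [-0.237, 0.972, -0.0], [-0.0, -0.0, -1.0]]
force: [-0.3, -0.2, -0.3]
gripper_width: 0.0
grasp_force: 0.0
```

>>> send_rows --pt "0 0 0 0 0 0.001 1" --pt "0 0 0 0 0 0 1"

```text
time_s: 3.95
eef_pos: [0.5352, -0.1049, 0.3336]
tcp_rot: [[-0.972, -0.237, -0.0], [-0.237, 0.972, 0.0], [0.0, 0.0, -1.0]]
force: [-0.6, -0.7, 0.5]
gripper_width: 0.0001
grasp_force: 0.0
```

>>> send_rows --pt "0 0 0 0 0 0.001 1" --pt "0 0 0 0 0 0 1"

```text
time_s: 4.15
eef_pos: [0.5352, -0.1049, 0.3326]
tcp_rot: [[-0.972, -0.237, -0.0], [-0.237, 0.972, 0.0], [0.0, 0.0, -1.0]]
force: [0.2, -0.8, -0.1]
gripper_width: -0.0001
grasp_force: 0.0
```

>>> send_rows --pt "0 0 0 0 0 0.001 1" --pt "0 0 0 0 0 0 1"

```text
time_s: 4.35
eef_pos: [0.5352, -0.1049, 0.3315]
tcp_rot: [[-0.972, -0.237, -0.0], [-0.237, 0.972, 0.0], [0.0, 0.0, -1.0]]
force: [-0.7, -0.0, -0.0]
gripper_width: 0.0003
grasp_force: 0.0
```

>>> send_rows --pt "0 0 0 0 0 0.001 1" --pt "0 0 0 0 0 0 1"

```text
time_s: 4.55
eef_pos: [0.5352, -0.1049, 0.331]
tcp_rot: [[-0.972, -0.237, 0.0], [-0.237, 0.972, -0.0], [-0.0, -0.0, -1.0]]
force: [-1.2, -0.1, 2.8]
gripper_width: -0.0001
grasp_force: 1.4
```

>>> send_rows --pt "0 0 0 -0.005 0 -0.0008 1" --pt "0 0 0 -0.005 0 -0.0006 1"

```text
time_s: 4.75
eef_pos: [0.5454, -0.1025, 0.3328]
tcp_rot: [[-0.972, -0.237, 0.001], [-0.237, 0.972, -0.0], [-0.001, -0.001, -1.0]]
force: [-1.1, 0.2, 6.7]
gripper_width: 0.0001
grasp_force: 2.9
```

>>> send_rows --pt "0 0 0 -0.005 0 -0.0004 1" --pt "0 0 0 -0.005 0 -0.0001 1"

```text
time_s: 4.95
eef_pos: [0.5553, -0.1, 0.3335]
tcp_rot: [[-0.972, -0.237, 0.002], [-0.237, 0.972, -0.001], [-0.002, -0.001, -1.0]]
force: [-1.5, 0.2, 7.8]
gripper_width: -0.0003
grasp_force: 3.6
```

>>> send_rows --pt "0 0 0 -0.005 0 -0.0001 1" --pt "0 0 0 -0.005 0 0 1" --pt "0 0 0 -0.005 0 0 1"

```text
time_s: 5.25
eef_pos: [0.5699, -0.0964, 0.3338]
tcp_rot: [[-0.971, -0.237, 0.002], [-0.237, 0.971, -0.001], [-0.002, -0.001, -1.0]]
force: [-0.6, 1.4, 7.9]
gripper_width: -0.0004
grasp_force: 4.1
```

>>> send_rows --pt "0 0 0 -0.006 0 0 1" --pt "0 0 0 -0.006 0 0 1"

```text
time_s: 5.45
eef_pos: [0.5816, -0.0935, 0.3337]
tcp_rot: [[-0.971, -0.237, 0.003], [-0.237, 0.971, -0.001], [-0.002, -0.001, -1.0]]
force: [-0.4, 0.7, 4.6]
gripper_width: -0.0001
grasp_force: 2.6
```

Run:
```python
from h import *
s=status.sense(); im=camera('wrist'); h=cv2.cvtColor(im,cv2.COLOR_RGB2HSV)
m=cv2.inRange(h,(22,120,80),(34,255,255)); ys,xs=np.nonzero(m); print(len(xs),xs.min(initial=999),xs.max(initial=0),ys.min(initial=999),ys.max(initial=0))
save(im[60:340,180:460],'w3.png')
```

```text
0 999 0 999 0
```

View pics/w3.png

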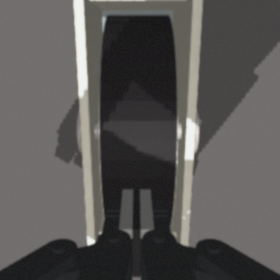

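>>> send_rows --pt "0 0 0 -0.006 0 0.001 1" --pt "0 0 0 -0.006 0 0.0013 1"

```text
time_s: 5.7
eef_pos: [0.5932, -0.0907, 0.331]
tcp_rot: [[-0.972, -0.237, 0.002], [-0.237, 0.972, -0.0], [-0.002, -0.001, -1.0]]
force: [-0.3, -0.2, 2.4]
gripper_width: -0.0002
grasp_force: 1.7
```

>>> send_rows --pt "0 0 0 -0.006 0 0.0017 1" --pt "0 0 0 -0.004 0 0.0015 1"

```text
time_s: 5.9
eef_pos: [0.6028, -0.0884, 0.3269]
tcp_rot: [[-0.971, -0.237, 0.0], [-0.237, 0.971, 0.0], [-0.0, -0.0, -1.0]]
force: [0.2, -1.2, 2.0]
gripper_width: -0.0001
grasp_force: 1.0
```

>>> send_rows --pt "0 0 0 0 0 -0.013 1" --pt "0 0 0 0.04 0 0 1" --pt "0 0 0 0.04 0 0 1" --pt "0 0 0 0 0 0.009 1" --pt "0 0 0 0 0 0.001 1" --pt "0 0 0 0 0 0 1"

```text
time_s: 6.5
eef_pos: [0.5251, -0.1075, 0.3308]
tcp_rot: [[-0.971, -0.237, 0.0], [-0.237, 0.971, -0.0], [-0.0, -0.0, -1.0]]
force: [-2.4, 0.4, 4.0]
gripper_width: -0.0004
grasp_force: 2.3
```

>>> send_rows --pt "0 0 0 0 0 0.001 1" --pt "0 0 0 0 0 0 1"

```text
time_s: 6.7
eef_pos: [0.5252, -0.1073, 0.3299]
tcp_rot: [[-0.971, -0.238, 0.001], [-0.238, 0.971, -0.001], [-0.0, -0.001, -1.0]]
force: [-4.4, -0.1, 7.5]
gripper_width: 0.0001
grasp_force: 3.9
```

>>> send_rows --pt "0 0 0 0 0 0.001 1" --pt "0 0 0 0 0 0 1"

```text
time_s: 6.9
eef_pos: [0.5252, -0.1074, 0.3291]
tcp_rot: [[-0.971, -0.238, 0.001], [-0.238, 0.971, -0.001], [-0.0, -0.001, -1.0]]
force: [-3.9, -0.7, 9.0]
gripper_width: -0.0003
grasp_force: 5.1
```

>>> send_rows --pt "0 0 0 -0.005 0 -0.0028 1" --pt "0 0 0 -0.005 0 -0.002 1"

```text
time_s: 7.1
eef_pos: [0.5351, -0.1049, 0.334]
tcp_rot: [[-0.971, -0.237, 0.001], [-0.237, 0.971, -0.001], [-0.001, -0.001, -1.0]]
force: [-2.3, -0.1, 7.7]
gripper_width: 0.0001
grasp_force: 3.3
```

>>> send_rows --pt "0 0 0 -0.006 0 -0.0012 1" --pt "0 0 0 -0.006 0 -0.0006 1"

```text
time_s: 7.3
eef_pos: [0.5469, -0.102, 0.336]
tcp_rot: [[-0.971, -0.238, 0.002], [-0.238, 0.971, -0.001], [-0.002, -0.001, -1.0]]
force: [-1.0, 0.6, 8.7]
gripper_width: 0.0005
grasp_force: 4.2
```

>>> send_rows --pt "0 0 0 -0.006 0 -0.0002 1" --pt "0 0 0 -0.006 0 0 1"

```text
time_s: 7.5
eef_pos: [0.5587, -0.0991, 0.3365]
tcp_rot: [[-0.971, -0.238, 0.003], [-0.238, 0.971, -0.001], [-0.003, -0.002, -1.0]]
force: [-0.8, 1.5, 9.4]
gripper_width: -0.0002
grasp_force: 4.9
```

>>> send_rows --pt "0 0 0 -0.006 0 -0.0002 1" --pt "0 0 0 -0.006 0 0 1"

```text
time_s: 7.7
eef_pos: [0.5704, -0.0962, 0.3368]
tcp_rot: [[-0.971, -0.238, 0.003], [-0.238, 0.971, -0.001], [-0.003, -0.002, -1.0]]
force: [0.8, 1.6, 10.1]
gripper_width: -0.0001
grasp_force: 4.8
```

>>> send_rows --pt "0 0 0 -0.006 0 0 1" --pt "0 0 0 -0.006 0 0.0004 1"

```text
time_s: 7.9
eef_pos: [0.5821, -0.0933, 0.3363]
tcp_rot: [[-0.971, -0.238, 0.004], [-0.238, 0.971, -0.001], [-0.003, -0.002, -1.0]]
force: [0.5, 1.3, 7.8]
gripper_width: 0.0
grasp_force: 3.8
```

```bash
cat > y.py <<'E'
from h import *
s=status.sense(); im=camera('wrist'); np.savez('y.npz',im=im,p=s['eef_pos'],R=s['tcp_rot']); h=cv2.cvtColor(im,cv2.COLOR_RGB2HSV)
m=cv2.inRange(h,(20,100,60),(36,255,255))
m[:, :270]=0; m[:,350:]=0
ys,xs=np.nonzero(m); print(len(xs),xs.min(initial=999),xs.max(initial=0),ys.min(initial=999),ys.max(initial=0))
E
python3 y.py
```

```text
0 999 0 999 0
```

>>> send_rows --pt "0 0 0 -0.006 0 0.0008 1" --pt "0 0 0 -0.006 0 0.0013 1"

```text
time_s: 8.15
eef_pos: [0.5937, -0.0905, 0.3339]
tcp_rot: [[-0.971, -0.238, 0.004], [-0.238, 0.971, -0.001], [-0.003, -0.001, -1.0]]
force: [1.5, 0.9, 6.0]
gripper_width: -0.0001
grasp_force: 2.7
```

>>> send_rows --pt "0 0 0 -0.006 0 0.0018 1" --pt "0 0 0 -0.004 0 0.0015 1"

```text
time_s: 8.35
eef_pos: [0.6033, -0.0881, 0.3299]
tcp_rot: [[-0.971, -0.238, 0.002], [-0.238, 0.971, -0.0], [-0.002, -0.001, -1.0]]
force: [1.4, 0.9, 4.7]
gripper_width: 0.0002
grasp_force: 2.6
```

```bash
python3 y.py
```

```text
0 999 0 999 0
```

>>> send_rows --pt "0 0 0 0 0 -0.012 1" --pt "0 0 0 0.04 0 0 1" --pt "0 0 0 0.04 0 0 1" --pt "0 0 0 0 0 0.005 1" --pt "0 0 0 0 0 0.001 1" --pt "0 0 0 0 0 0 1"

```text
time_s: 9.0
eef_pos: [0.525, -0.1075, 0.3356]
tcp_rot: [[-0.971, -0.237, 0.0], [-0.237, 0.971, -0.0], [-0.0, -0.0, -1.0]]
force: [1.0, -0.7, 0.4]
gripper_width: 0.0
grasp_force: 0.0
```

>>> send_rows --pt "0 0 0 0 0 0.002 1" --pt "0 0 0 0 0 0.001 1" --pt "0 0 0 0 0 0.0 1"

```text
time_s: 9.3
eef_pos: [0.5248, -0.1074, 0.3321]
tcp_rot: [[-0.971, -0.237, -0.001], [-0.237, 0.971, 0.0], [0.0, 0.0, -1.0]]
force: [0.2, -0.4, -0.3]
gripper_width: -0.0
grasp_force: 0.0
```

>>> send_rows --pt "0 0 0 0 0 0.001 1" --pt "0 0 0 0 0 0.0 1"

```text
time_s: 9.5
eef_pos: [0.5246, -0.1075, 0.3316]
tcp_rot: [[-0.972, -0.237, -0.0], [-0.237, 0.972, -0.0], [0.0, -0.0, -1.0]]
force: [-1.0, -0.3, 1.8]
gripper_width: -0.0003
grasp_force: 0.9
```

>>> send_rows --pt "0 0 0 0 0 0.001 1" --pt "0 0 0 0 0 0.0 1"

```text
time_s: 9.7
eef_pos: [0.5245, -0.1075, 0.3308]
tcp_rot: [[-0.972, -0.237, 0.0], [-0.237, 0.972, -0.0], [-0.0, -0.0, -1.0]]
force: [-2.8, 0.3, 5.7]
gripper_width: -0.0003
grasp_force: 3.1
```

>>> send_rows --pt "0 0 0 -0.005 0 -0.0026 1" --pt "0 0 0 -0.005 0 -0.002 1"

```text
time_s: 9.9
eef_pos: [0.5346, -0.1051, 0.3355]
tcp_rot: [[-0.972, -0.237, 0.001], [-0.237, 0.972, -0.0], [-0.001, -0.0, -1.0]]
force: [-0.5, -0.5, 2.8]
gripper_width: 0.0001
grasp_force: 1.6
```

>>> send_rows --pt "0 0 0 -0.006 0 -0.001 1" --pt "0 0 0 -0.006 0 -0.0004 1"

```text
time_s: 10.1
eef_pos: [0.5466, -0.1021, 0.337]
tcp_rot: [[-0.972, -0.237, 0.001], [-0.237, 0.972, -0.0], [-0.001, -0.001, -1.0]]
force: [-1.4, -1.0, 6.9]
gripper_width: -0.0001
grasp_force: 3.7
```

```bash
python3 y.py
```

```text
1255 287 348 141 162
```

>>> send_rows --pt "0 0 0 -0.006 0 0 1" --pt "0 0 0 -0.006 0 0 1"

```text
time_s: 10.35
eef_pos: [0.5584, -0.0992, 0.3373]
tcp_rot: [[-0.971, -0.237, 0.003], [-0.237, 0.971, -0.001], [-0.002, -0.001, -1.0]]
force: [-0.1, 0.2, 8.1]
gripper_width: -0.0001
grasp_force: 4.1
```

>>> send_rows --pt "0 0 0 -0.006 0 0 1" --pt "0 0 0 -0.006 0 0 1"

```text
time_s: 10.55
eef_pos: [0.5701, -0.0963, 0.3373]
tcp_rot: [[-0.971, -0.237, 0.003], [-0.237, 0.971, -0.0], [-0.002, -0.001, -1.0]]
force: [0.1, 0.7, 7.2]
gripper_width: 0.0001
grasp_force: 3.7
```

```bash
python3 y.py
```

```text
2319 283 349 109 150
```

```bash
cat > ang.py <<'E'
from h import *
import sys
d=np.load('y.npz'); im=d['im']; s={'eef_pos':d['p'],'tcp_rot':d['R']}
C=np.array([.5642,-.0968,.092]);a=np.radians(13.6);u=np.array([np.cos(a),np.sin(a),0]);n=np.array([-u[1],u[0],0])
h=cv2.cvtColor(im,cv2.COLOR_RGB2HSV); m=cv2.inRange(h,(20,100,60),(36,255,255)); m[:,:270]=0;m[:,350:]=0
ys,xs=np.nonzero(m)
def cyl(uv,R=.07):
    o,dd=ray('wrist',uv,s); o2=np.array([(o-C)@u,o[2]-C[2]]); d2=np.array([dd@u,dd[2]])
    A=d2@d2;B=o2@d2;Q=o2@o2-R*R; D=B*B-A*Q
    if D<0: return None
    t=(-B-np.sqrt(D))/A; p=o+dd*t; return np.arctan2((p-C)@u,p[2]-C[2]),(p-C)@n
for q in ((xs.min()+xs.max())/2,ys.min()),(xs.mean(),ys.mean()),((xs.min()+xs.max())/2,ys.max()),(xs.min(),ys.mean()),(xs.max(),ys.mean()): print(q,cyl(q))
E
python3 ang.py; python3 -c "
from h import *
im=np.load('y.npz')['im']; save(cv2.resize(im[60:300,240:400],None,fx=2,fy=2),'w4.png')"
```

```text
(np.float64(316.0), np.int64(109)) (np.float64(-1.2360931781144355), np.float64(-0.00150237803529239))
(np.float64(316.5868909012505), np.float64(129.70720137990514)) (np.float64(-0.9341267545270011), np.float64(-0.0011359155023264766))
(np.float64(316.0), np.int64(150)) (np.float64(-0.7393915210624378), np.float64(-0.0014133306984975818))
(np.int64(283), np.float64(129.70720137990514)) (np.float64(-0.9337161646870494), np.float64(-0.018917043384198678))
(np.int64(349), np.float64(129.70720137990514)) (np.float64(-0.9345230859004778), np.float64(0.016020071699955563))
```

View pics/w4.png

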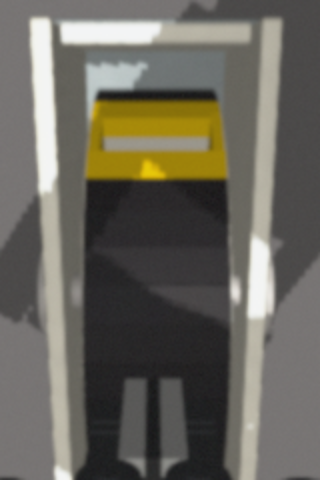

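The pocket frame is in view, spanning image rows 109-150 (opening at about 118-135). That puts the pocket about 0.99 rad short of the top on the near side. I'll continue the stroke.

>>> send_rows --pt "0 0 0 -0.006 0 0 1" --pt "0 0 0 -0.006 0 0.0004 1"

```text
time_s: 10.8
eef_pos: [0.5817, -0.0935, 0.3367]
tcp_rot: [[-0.971, -0.237, 0.002], [-0.237, 0.971, -0.0], [-0.002, -0.001, -1.0]]
force: [0.1, 1.7, 5.3]
gripper_width: -0.0001
grasp_force: 2.7
```

>>> send_rows --pt "0 0 0 -0.006 0 0.001 1" --pt "0 0 0 -0.006 0 0.0014 1"

```text
time_s: 11.0
eef_pos: [0.5934, -0.0906, 0.334]
tcp_rot: [[-0.971, -0.237, 0.002], [-0.237, 0.971, -0.0], [-0.002, -0.001, -1.0]]
force: [1.5, 0.2, 4.5]
gripper_width: 0.0004
grasp_force: 2.2
```

```bash
python3 y.py;python3 ang.py
```

```text
3385 278 349 85 147
(np.float64(313.5), np.int64(85)) (np.float64(-0.8910936457585629), np.float64(-0.0024964132709634885))
(np.float64(313.28626292466765), np.float64(115.05317577548006)) (np.float64(-0.6236990615428353), np.float64(-0.0024947538075352597))
(np.float64(313.5), np.int64(147)) (np.float64(-0.39892300354615234), np.float64(-0.0023432780533695803))
(np.int64(278), np.float64(115.05317577548006)) (np.float64(-0.623415863697322), np.float64(-0.01895575155761555))
(np.int64(349), np.float64(115.05317577548006)) (np.float64(-0.6239856621411526), np.float64(0.01416099692014087))
```

>>> send_rows --pt "0 0 0 0 0 -0.012 1" --pt "0 0 0 0.035 0 0 1" --pt "0 0 0 0 0 0.004 1" --pt "0 0 0 0 0 0.002 1" --pt "0 0 0 0 0 0 1"

```text
time_s: 11.55
eef_pos: [0.5588, -0.0992, 0.3395]
tcp_rot: [[-0.972, -0.237, -0.0], [-0.237, 0.972, 0.0], [0.0, 0.0, -1.0]]
force: [-0.1, 0.2, -0.7]
gripper_width: -0.0001
grasp_force: 0.0
```

>>> send_rows --pt "0 0 0 0 0 0.001 1" --pt "0 0 0 0 0 0 1"

```text
time_s: 11.75
eef_pos: [0.5588, -0.0991, 0.3384]
tcp_rot: [[-0.971, -0.237, -0.0], [-0.237, 0.971, 0.0], [0.0, 0.0, -1.0]]
force: [0.4, -0.7, 0.1]
gripper_width: -0.0002
grasp_force: 0.0
```

>>> send_rows --pt "0 0 0 0 0 0.001 1" --pt "0 0 0 0 0 0 1"

```text
time_s: 11.95
eef_pos: [0.5587, -0.0992, 0.3379]
tcp_rot: [[-0.971, -0.237, 0.001], [-0.237, 0.971, -0.0], [-0.001, -0.0, -1.0]]
force: [-0.1, 0.0, 1.2]
gripper_width: 0.0001
grasp_force: 0.5
```

>>> send_rows --pt "0 0 0 0 0 0.0008 1" --pt "0 0 0 -0.006 0 0.0002 1" --pt "0 0 0 -0.006 0 0.0002 1"

```text
time_s: 12.25
eef_pos: [0.5705, -0.0963, 0.337]
tcp_rot: [[-0.972, -0.237, 0.001], [-0.237, 0.972, -0.0], [-0.001, -0.001, -1.0]]
force: [0.4, -0.2, 5.5]
gripper_width: 0.0002
grasp_force: 2.5
```

>>> send_rows --pt "0 0 0 -0.006 0 0.0002 1" --pt "0 0 0 -0.006 0 0.0003 1"

```text
time_s: 12.45
eef_pos: [0.5824, -0.0934, 0.3361]
tcp_rot: [[-0.972, -0.237, 0.001], [-0.237, 0.972, -0.0], [-0.001, -0.0, -1.0]]
force: [0.4, 1.1, 2.4]
gripper_width: -0.0001
grasp_force: 1.2
```

>>> send_rows --pt "0 0 0 -0.006 0 0.0008 1" --pt "0 0 0 -0.006 0 0.0014 1"

```text
time_s: 12.65
eef_pos: [0.5939, -0.0905, 0.3331]
tcp_rot: [[-0.972, -0.237, -0.001], [-0.237, 0.972, 0.0], [0.001, 0.0, -1.0]]
force: [0.6, 0.5, 0.1]
gripper_width: -0.0001
grasp_force: 0.0
```

```bash
python3 y.py;python3 ang.py
```

```text
3799 278 349 146 221
(np.float64(313.5), np.int64(146)) (np.float64(-0.4065811082164864), np.float64(-0.0022174970171257914))
(np.float64(312.5640958146881), np.float64(183.1684653856278)) (np.float64(-0.16459704913739714), np.float64(-0.002633406258946627))
(np.float64(313.5), np.int64(221)) (np.float64(0.0978200411234149), np.float64(-0.0022331518096170466))
(np.int64(278), np.float64(183.1684653856278)) (np.float64(-0.16438796820570134), np.float64(-0.018426294168529974))
(np.int64(349), np.float64(183.1684653856278)) (np.float64(-0.16481741029816593), np.float64(0.014011866274916627))
```

>>> send_rows --pt "0 0 0 0 0 0.001 1" --pt "0 0 0 0 0 0 1"

```text
time_s: 12.9
eef_pos: [0.5935, -0.0906, 0.3328]
tcp_rot: [[-0.972, -0.237, 0.001], [-0.237, 0.972, 0.0], [-0.001, -0.0, -1.0]]
force: [1.4, 0.7, 2.1]
gripper_width: 0.0003
grasp_force: 1.3
```

>>> send_rows --pt "0 0 0 0 0 0.001 1" --pt "0 0 0 0 0 0 1"

```text
time_s: 13.1
eef_pos: [0.5935, -0.0906, 0.3322]
tcp_rot: [[-0.972, -0.237, 0.001], [-0.237, 0.972, -0.0], [-0.001, -0.0, -1.0]]
force: [0.9, 1.7, 4.9]
gripper_width: 0.0002
grasp_force: 2.9
```

>>> send_rows --pt "0 0 0 -0.003 0 0.0009 1" --pt "0 0 0 -0.003 0 0.0011 1" --pt "0 0 0 -0.003 0 0.0012 1"

```text
time_s: 13.4
eef_pos: [0.6024, -0.0885, 0.3286]
tcp_rot: [[-0.972, -0.237, 0.001], [-0.237, 0.972, -0.0], [-0.001, -0.0, -1.0]]
force: [2.3, 1.8, 3.4]
gripper_width: 0.0003
grasp_force: 2.4
```

```bash
python3 y.py;python3 ang.py
```

```text
3914 277 349 151 226
(np.float64(313.0), np.int64(151)) (np.float64(-0.255463614848816), np.float64(-0.0024607809281709204))
(np.float64(311.63643331630044), np.float64(188.46882984159427)) (np.float64(-0.02144291628935022), np.float64(-0.0030777861196402126))
(np.float64(313.0), np.int64(226)) (np.float64(0.24939383667835432), np.float64(-0.0025431796498199995))
(np.int64(277), np.float64(188.46882984159427)) (np.float64(-0.021221735105852638), np.float64(-0.018375150939393323))
(np.int64(349), np.float64(188.46882984159427)) (np.float64(-0.021681417768589447), np.float64(0.01341847363340088))
```

>>> send_rows --pt "0 0 0 0 0 -0.004 1" --pt "0 0 0 0 0 -0.03 1" --pt "0 0 0 0.03 0 -0.035 1" --pt "0 0 0 0.03 0 -0.01 1" --pt "0 0 0 0 0 0 1"

```text
time_s: 13.95
eef_pos: [0.5419, -0.1033, 0.4093]
tcp_rot: [[-0.972, -0.236, 0.001], [-0.236, 0.972, -0.001], [-0.0, -0.001, -1.0]]
force: [-0.8, 0.1, 0.1]
gripper_width: 0.0001
grasp_force: 0.0
```

```bash
sed -i 's/:270\]/:260]/;s/350:/370:/' y.py ang.py; python3 y.py;python3 ang.py;  python3 -c "
from h import *
print(status.sense()['eef_pos'])
im=np.load('y.npz')['im']; save(cv2.resize(im[60:300,240:400],None,fx=2,fy=2),'w5.png')"
```

```text
1223 294 342 218 260
(np.float64(318.0), np.int64(218)) (np.float64(-0.25928684275532343), np.float64(-0.00029614292604733696))
(np.float64(318.437448896157), np.float64(234.7694194603434)) (np.float64(-0.07897215269010281), np.float64(3.6123702916219066e-05))
(np.float64(318.0), np.int64(260)) (np.float64(0.23398713646863278), np.float64(-0.00025411149636881276))
(np.int64(294), np.float64(234.7694194603434)) (np.float64(-0.07881605247139878), np.float64(-0.01799788532154834))
(np.int64(342), np.float64(234.7694194603434)) (np.float64(-0.07912258909015615), np.float64(0.01741674489441929))
[ 0.54296228 -0.10310237  0.40818105]
```

View pics/w5.png

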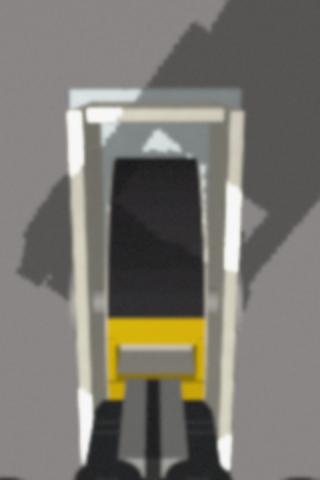

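>>> send_rows --pt "0 0 0 -0.0087 0.0414 0 0" --pt "0 0 0 -0.0087 0.0414 0 0" --pt "0 0 0 -0.0087 0.0414 0 0" --pt "0 0 0 -0.0087 0.0414 0 0" --pt "0 0 0 -0.0087 0.0414 0 0" --pt "0 0 0 -0.0087 0.0414 0 0" --pt "0 0 0.139 0 0 0 0" --pt "0 0 0.139 0 0 0 0" --pt "0 0 0.139 0 0 0 0" --pt "0 0 0.139 0 0 0 0"

```text
time_s: 15.0
eef_pos: [0.5362, 0.1514, 0.4062]
tcp_rot: [[-0.949, 0.316, -0.003], [0.316, 0.949, -0.0], [0.002, -0.001, -1.0]]
force: [-1.3, 0.2, -0.0]
gripper_width: 0.0431
grasp_force: 0.0
```

>>> send_rows --pt "0 0 0 0 0 0.04 0" --pt "0 0 0 0 0 0.04 0" --pt "0 0 0 0 0 0 0" --pt "0 0 0 0 0 0 0"

```text
time_s: 15.4
eef_pos: [0.5363, 0.1512, 0.3277]
tcp_rot: [[-0.95, 0.311, -0.001], [0.311, 0.95, -0.0], [0.001, -0.001, -1.0]]
force: [0.5, 0.6, 0.8]
gripper_width: 0.0426
grasp_force: 0.0
```

```bash
cat > gr.py <<'E'
from h import *
import sys
z=float(sys.argv[1]); s=status.sense(); im=camera('wrist'); np.savez('g.npz',im=im,p=s['eef_pos'],R=s['tcp_rot'])
h=cv2.cvtColor(im,cv2.COLOR_RGB2HSV); m=cv2.inRange(h,(55,150,110),(85,255,255))
c=max(cv2.findContours(m,0,2)[0],key=cv2.contourArea); r=cv2.minAreaRect(c); g=onz('wrist',r[0],z,s)
q=[onz('wrist',p,z,s) for p in cv2.boxPoints(r)]
print(r,g,[round(float(np.linalg.norm(q[i]-q[i-1])),4) for i in (1,2)])
R=s['tcp_rot'];print('in tool',R.T@(g-s['eef_pos']),'pose',s['eef_pos'],np.degrees(np.arctan2(-R[1,0],-R[0,0])),s['gripper_width'],s['time_s'])
E
python3 gr.py .09
```

```text
((313.5, 216.0), (16.0, 35.0), 90.0) [0.53462435 0.14995444 0.09      ] [0.024, 0.0118]
in tool [ 0.00092024 -0.00152492  0.23771939] pose [0.53626827 0.15116273 0.32771731] -18.137960088008153 0.042553933270349543 15.4
```

>>> send_rows --pt "0 0 0 0.001 -0.0015 0.035 0" --pt "0 0 0 0 0 0.035 0" --pt "0 0 0 0 0 0.02 0" --pt "0 0 0 0 0 0.01 0" --pt "0 0 0 0 0 0 0"

```text
time_s: 15.95
eef_pos: [0.5348, 0.1499, 0.228]
tcp_rot: [[-0.95, 0.311, 0.001], [0.311, 0.95, -0.0], [-0.0, 0.0, -1.0]]
force: [0.4, 0.9, 0.0]
gripper_width: 0.043
grasp_force: 0.0
```

>>> send_rows --pt "0 0 0 0 0 0 0.5" --pt "0 0 0 0 0 0 0.5" --pt "0 0 0 0 0 0 1" --pt "0 0 0 0 0 0 1" --pt "0 0 0 0 0 0 1" --force 40

```text
time_s: 16.45
eef_pos: [0.5349, 0.1499, 0.2293]
tcp_rot: [[-0.95, 0.312, 0.003], [0.312, 0.95, 0.0], [-0.003, 0.001, -1.0]]
force: [-0.3, 0.3, 7.0]
gripper_width: 0.0249
grasp_force: 41.4
```

>>> send_rows --pt "0 0 0 0 0 -0.01 1" --pt "0 0 0 0 0 -0.02 1" --pt "0 0 0 0 0 -0.04 1" --pt "0 0 0 0 0 -0.04 1" --pt "0 0 0 0 0 -0.04 1" --pt "0 0 0 0 0 -0.04 1" --pt "0 0 0 0 0 0 1"

```text
time_s: 17.15
eef_pos: [0.5341, 0.1499, 0.4239]
tcp_rot: [[-0.95, 0.311, 0.011], [0.311, 0.95, 0.001], [-0.01, 0.004, -1.0]]
force: [-0.2, -0.9, -1.0]
gripper_width: 0.0253
grasp_force: 40.7
```

```bash
python3 gr.py .282; python3 -c "
from h import *
im=np.load('g.npz')['im']; save(im[100:380,200:440],'w6.png')"
```

```text
((316.0, 305.5), (27.0, 64.0), 90.0) [0.5376659  0.14964554 0.282     ] [0.0258, 0.0132]
in tool [-0.00204717  0.00030285  0.14188898] pose [0.53413137 0.14990683 0.42385981] -18.14359797197971 0.025287766840291954 17.15
```

View pics/w6.png

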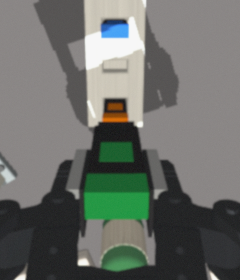

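The green cartridge is held squarely, with its top centre at about (316,305) full-frame. Blue and orange are still in the rack.

>>> send_rows --pt "0 0 0 -0.0175 -0.0376 0 1" --pt "0 0 0 -0.0175 -0.0376 0 1" --pt "0 0 0 -0.0175 -0.0376 0 1" --pt "0 0 0 -0.0175 -0.0376 0 1" --pt "0 0 0 -0.0175 -0.0376 0 1" --pt "0 0 0 -0.0175 -0.0376 0 1" --pt "0 0 -0.1385 0 0 0 1" --pt "0 0 -0.1385 0 0 0 1" --pt "0 0 -0.1385 0 0 0 1" --pt "0 0 -0.1385 0 0 0 1"

```text
time_s: 18.2
eef_pos: [0.5637, -0.0974, 0.4162]
tcp_rot: [[-0.971, -0.24, -0.002], [-0.24, 0.971, 0.001], [0.002, 0.002, -1.0]]
force: [0.5, 1.1, -0.4]
gripper_width: 0.0254
grasp_force: 40.7
```

>>> send_rows --pt "0 0 0 0 0 0 1" --pt "0 0 0 0 0 0 1" --pt "0 0 0 0 0 0 1"

```text
time_s: 18.5
eef_pos: [0.5638, -0.0972, 0.4171]
tcp_rot: [[-0.973, -0.232, -0.001], [-0.232, 0.973, 0.0], [0.001, 0.0, -1.0]]
force: [-0.6, 0.9, -0.1]
gripper_width: 0.0253
grasp_force: 40.7
```

```bash
python3 gr.py .28
python3 - <<'E'
from h import *
C=np.array([.5642,-.0968]);a=np.radians(13.6);u=np.array([np.cos(a),np.sin(a)]);n=np.array([-u[1],u[0]])
d=status.sense()['eef_pos'][:2]-C; print('s,n',d@u,d@n)
im=np.load('g.npz')['im']; save(cv2.resize(im[140:340,220:420],None,fx=2.5,fy=2.5),'w7.png')
E
```

```text
((316.0, 305.0), (26.0, 64.0), 90.0) [ 0.56220677 -0.09767685  0.28      ] [0.0247, 0.012]
in tool [ 0.00159535 -0.0001461   0.13710351] pose [ 0.56383188 -0.09720882  0.41710244] 13.434720102259313 0.02527695649464157 18.5
s,n -0.0004415275845438607 -0.000339653984057378
```

View pics/w7.png

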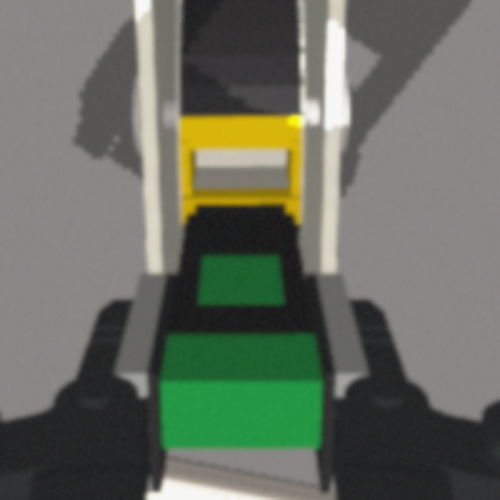

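The frame's near edge is at crop row 115 (full row 186, columns 292-341). The cartridge nose ends at crop row 207 (full row 223), centred at column 317. I'll check the fit numerically.

Run:
```python
from h import *
d=np.load('g.npz'); s={'eef_pos':d['p'],'tcp_rot':d['R']}
C=np.array([.5642,-.0968,.092]);a=np.radians(13.6);u=np.array([np.cos(a),np.sin(a),0]);n=np.array([-u[1],u[0],0])
for R in (.066,.07):
  P=[C+R*(np.sin(t)*u+[0,0,np.cos(t)]) for t in (-.25,-.107,.107)]; print(R,[proj('wrist',p,s) for p in P])
T=lambda x,y,z: s['eef_pos']+s['tcp_rot']@np.array([x,y,z])
print('nose edge',[proj('wrist',T(.006,y,.213),s) for y in (-.011,.011)],[proj('wrist',T(x,0,.219),s) for x in (.006,0)])
print('top',[proj('wrist',T(.006,y,.139),s) for y in (-.013,.013)],proj('wrist',T(-.006,0,.139),s))
print('frame side', [proj('wrist',C+.07*np.array([0,0,1])+y*n,s) for y in (-.018,.018)])
im=d['im'];h=cv2.cvtColor(im,cv2.COLOR_RGB2HSV);m=cv2.inRange(h,(20,100,60),(36,255,255))
for r in range(182,232,3):
  x=np.flatnonzero(m[r,260:370]); print(r,(x.min()+260,x.max()+260,len(x)) if len(x) else 0)
m=cv2.inRange(h,(55,150,30),(85,255,255));ys,xs=np.nonzero(m[270:330]);print('band',xs.min(),xs.max(),ys.min()+270,ys.max()+270)
```

```text
0.066 [array([316.601582  , 186.28285857]), array([316.64701766, 198.82656163]), array([316.7113645 , 216.43172444])]
0.07 [array([316.60097616, 186.38025162]), array([316.64996528, 199.90343651]), array([316.71918561, 218.83675627])]
nose edge [array([298.4580052 , 222.46169718]), array([334.37441402, 222.44014351])] [array([316.41714089, 218.90355619]), array([316.42490171, 227.70925879])]
top [array([283.33892991, 292.52492562]), array([349.40119463, 292.50821561])] [316.39053347 318.04045767]
frame side [array([292.48148219, 209.72790098]), array([340.89681477, 209.55600373])]
182 0
185 (np.int64(295), np.int64(338), 34)
188 (np.int64(292), np.int64(339), 48)
191 (np.int64(292), np.int64(340), 49)
194 (np.int64(292), np.int64(340), 49)
197 (np.int64(292), np.int64(340), 49)
200 (np.int64(292), np.int64(340), 13)
203 (np.int64(292), np.int64(340), 12)
206 (np.int64(292), np.int64(340), 12)
209 (np.int64(292), np.int64(340), 12)
212 (np.int64(292), np.int64(340), 12)
215 (np.int64(292), np.int64(340), 49)
218 (np.int64(293), np.int64(340), 48)
221 (np.int64(293), np.int64(340), 48)
224 (np.int64(292), np.int64(340), 15)
227 (np.int64(293), np.int64(340), 7)
230 (np.int64(338), np.int64(338), 1)
band 284 348 273 319
```

>>> send_rows --pt "0 0 0 0 0 0.015 1" --pt "0 0 0 0 0 0.013 1" --pt "0 0 0 0 0 0.004 1" --pt "0 0 0 0 0 0.002 1" --pt "0 0 0 0 0 0 1"

```text
time_s: 19.05
eef_pos: [0.5639, -0.0973, 0.3836]
tcp_rot: [[-0.972, -0.235, 0.0], [-0.235, 0.972, -0.0], [-0.0, -0.0, -1.0]]
force: [-0.2, -0.4, -0.2]
gripper_width: 0.0252
grasp_force: 40.7
```

>>> send_rows --pt "0 0 0 0 0 0.002 1" --pt "0 0 0 0 0 0.002 1" --pt "0 0 0 0 0 0 1"

```text
time_s: 19.35
eef_pos: [0.5639, -0.0973, 0.3794]
tcp_rot: [[-0.972, -0.235, -0.0], [-0.235, 0.972, 0.0], [0.0, 0.0, -1.0]]
force: [0.3, 0.2, -1.0]
gripper_width: 0.0254
grasp_force: 40.7
```

>>> send_rows --pt "0 0 0 0 0 0.002 1" --pt "0 0 0 0 0 0.001 1" --pt "0 0 0 0 0 0 1"

```text
time_s: 19.65
eef_pos: [0.5639, -0.0973, 0.3763]
tcp_rot: [[-0.972, -0.235, -0.0], [-0.235, 0.972, 0.0], [0.0, 0.0, -1.0]]
force: [-0.3, 1.3, -1.0]
gripper_width: 0.0252
grasp_force: 40.7
```

>>> send_rows --pt "0 0 0 0 0 0.002 1" --pt "0 0 0 0 0 0.001 1" --pt "0 0 0 0 0 0 1"

```text
time_s: 19.95
eef_pos: [0.5639, -0.0973, 0.3733]
tcp_rot: [[-0.972, -0.235, -0.0], [-0.235, 0.972, 0.0], [0.0, 0.0, -1.0]]
force: [0.1, -0.3, 0.1]
gripper_width: 0.025
grasp_force: 40.7
```

>>> send_rows --pt "0 0 0 0 0 0.002 1" --pt "0 0 0 0 0 0.002 1" --pt "0 0 0 0 0 0 1"

```text
time_s: 20.25
eef_pos: [0.5639, -0.0972, 0.3691]
tcp_rot: [[-0.972, -0.235, -0.0], [-0.235, 0.972, 0.0], [0.0, 0.0, -1.0]]
force: [0.6, -0.5, -0.4]
gripper_width: 0.0257
grasp_force: 40.7
```

>>> send_rows --pt "0 0 0 0 0 0.002 1" --pt "0 0 0 0 0 0.002 1" --pt "0 0 0 0 0 0 1"

```text
time_s: 20.55
eef_pos: [0.5638, -0.0972, 0.3651]
tcp_rot: [[-0.972, -0.235, -0.001], [-0.235, 0.972, 0.0], [0.001, 0.0, -1.0]]
force: [0.5, -0.3, -0.5]
gripper_width: 0.0253
grasp_force: 40.7
```

Going in freely. Expected home is TCP z about 0.348-0.351.

>>> send_rows --pt "0 0 0 0 0 0.003 1" --pt "0 0 0 0 0 0.003 1" --pt "0 0 0 0 0 0 1"

```text
time_s: 20.85
eef_pos: [0.5638, -0.0972, 0.3589]
tcp_rot: [[-0.972, -0.235, -0.001], [-0.235, 0.972, 0.0], [0.001, 0.001, -1.0]]
force: [-0.9, 0.3, -0.8]
gripper_width: 0.0257
grasp_force: 40.7
```

>>> send_rows --pt "0 0 0 0 0 0.002 1" --pt "0 0 0 0 0 0.002 1" --pt "0 0 0 0 0 0 1"

```text
time_s: 21.15
eef_pos: [0.5638, -0.0973, 0.3552]
tcp_rot: [[-0.972, -0.235, -0.001], [-0.235, 0.972, 0.0], [0.0, 0.0, -1.0]]
force: [-0.4, 0.3, -0.7]
gripper_width: 0.0249
grasp_force: 40.7
```

>>> send_rows --pt "0 0 0 0 0 0.002 1" --pt "0 0 0 0 0 0 1"

```text
time_s: 21.35
eef_pos: [0.5639, -0.0972, 0.3533]
tcp_rot: [[-0.972, -0.235, -0.0], [-0.235, 0.972, 0.0], [0.0, 0.0, -1.0]]
force: [0.6, 0.5, -0.7]
gripper_width: 0.0251
grasp_force: 40.7
```

>>> send_rows --pt "0 0 0 0 0 0.001 1" --pt "0 0 0 0 0 0 1"

```text
time_s: 21.55
eef_pos: [0.5639, -0.0973, 0.3524]
tcp_rot: [[-0.972, -0.235, -0.0], [-0.235, 0.972, 0.0], [0.0, 0.0, -1.0]]
force: [0.3, 0.2, -1.2]
gripper_width: 0.0254
grasp_force: 40.7
```

>>> send_rows --pt "0 0 0 0 0 0.001 1" --pt "0 0 0 0 0 0 1"

```text
time_s: 21.75
eef_pos: [0.5639, -0.0972, 0.3515]
tcp_rot: [[-0.972, -0.235, 0.0], [-0.235, 0.972, 0.0], [-0.0, 0.0, -1.0]]
force: [0.0, -0.2, -0.8]
gripper_width: 0.0253
grasp_force: 40.7
```

>>> send_rows --pt "0 0 0 0 0 0.001 1" --pt "0 0 0 0 0 0 1"

```text
time_s: 21.95
eef_pos: [0.5639, -0.0972, 0.351]
tcp_rot: [[-0.972, -0.235, 0.001], [-0.235, 0.972, -0.0], [-0.001, -0.0, -1.0]]
force: [0.3, 0.3, 4.9]
gripper_width: 0.0256
grasp_force: 41.3
```

>>> send_rows --pt "0 0 0 0 0 0.001 1" --pt "0 0 0 0 0 0 1"

```text
time_s: 22.15
eef_pos: [0.564, -0.0972, 0.3502]
tcp_rot: [[-0.972, -0.235, 0.001], [-0.235, 0.972, -0.0], [-0.001, -0.001, -1.0]]
force: [0.7, 0.8, 7.6]
gripper_width: 0.0252
grasp_force: 41.6
```

>>> send_rows --pt "0 0 0 0 0 0.001 1" --pt "0 0 0 0 0 0 1"

```text
time_s: 22.35
eef_pos: [0.564, -0.0972, 0.3495]
tcp_rot: [[-0.972, -0.235, 0.002], [-0.235, 0.972, -0.0], [-0.002, -0.001, -1.0]]
force: [-1.2, 0.9, 8.8]
gripper_width: 0.0257
grasp_force: 41.9
```

The floor was reached at TCP z 0.351, as expected, and the carriage spring is giving. I'll ease off and release.

>>> send_rows --pt "0 0 0 0 0 -0.001 1" --pt "0 0 0 0 0 -0.0007 1" --pt "0 0 0 0 0 0 1" --pt "0 0 0 0 0 0 0.3" --pt "0 0 0 0 0 0 0.2" --pt "0 0 0 0 0 0 0" --pt "0 0 0 0 0 0 0" --pt "0 0 0 0 0 0 0"

```text
time_s: 23.15
eef_pos: [0.5639, -0.0973, 0.35]
tcp_rot: [[-0.972, -0.235, -0.0], [-0.235, 0.972, 0.0], [0.0, 0.0, -1.0]]
force: [0.1, -0.5, -0.9]
gripper_width: 0.0426
grasp_force: 0.0
```

>>> send_rows --pt "0 0 0 0 0 -0.01 0" --pt "0 0 0 0 0 -0.03 0" --pt "0 0 0 0 0 -0.04 0" --pt "0 0 0 0 0 -0.03 0" --pt "0 0 0 0.03 0 0 0" --pt "0 0 0 0 0 0 0" --pt "0 0 0 0 0 0 0"

```text
time_s: 23.85
eef_pos: [0.5345, -0.1043, 0.4609]
tcp_rot: [[-0.972, -0.235, 0.001], [-0.235, 0.972, -0.0], [-0.001, -0.0, -1.0]]
force: [-1.0, -0.2, 0.5]
gripper_width: 0.0427
grasp_force: 0.0
```

```bash
python3 gr.py .212
python3 - <<'E'
from h import *
C=np.array([.5642,-.0968]);a=np.radians(13.6);u=np.array([np.cos(a),np.sin(a)]);n=np.array([-u[1],u[0]])
d=np.load('g.npz');s={'eef_pos':d['p'],'tcp_rot':d['R']}
h=cv2.cvtColor(d['im'],cv2.COLOR_RGB2HSV);m=cv2.inRange(h,(55,150,110),(85,255,255))
r=cv2.minAreaRect(max(cv2.findContours(m,0,2)[0],key=cv2.contourArea))[0]
g=onz('wrist',r,.212,s)[:2]-C;print('top s,n',g@u,g@n)
save(cv2.resize(d['im'][100:340,200:440],None,fx=2,fy=2),'w8.png')
E
```

```text
((316.0, 252.5), (15.0, 34.0), 90.0) [ 0.5667762  -0.09701037  0.212     ] [0.0255, 0.0126]
in tool [-0.03286128 -0.0003576   0.24897458] pose [ 0.53451275 -0.10430388  0.4609462 ] 13.564296928357937 0.04273793676727505 23.85
top s,n 0.0024544934376443095 -0.0008102479965119699
```

View pics/w8.png

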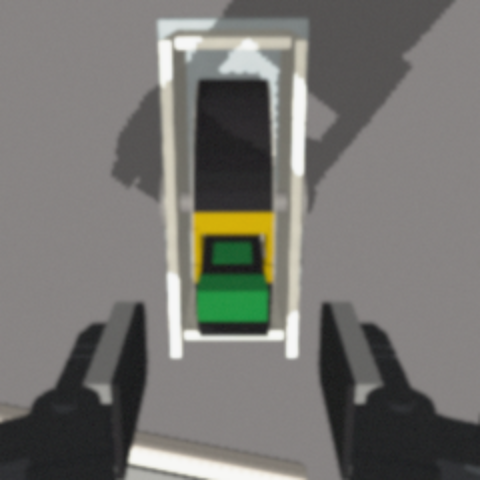

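The view shows the cartridge standing in the yellow-framed pocket with its top face centred at full-frame (316,252). The top's position and size match the home height of 0.212 m, the tilt is about 0.02 rad, and the fingers are clear.

```bash
python3 -c "
from h import *
print(workorder.hand_in())"
```

```text
the job is handed in; nothing more can be done
None
```

I turned the wheel until the pocket stood at the top, seated the green cartridge fully home in it (floor felt at the expected height, tilt about 0.02 rad), released it and handed the job in; the hand-in returned no verdict.

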